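# Find the shaft's flat and hold the drive collar on it for the hex key

### The arm

A 6-joint arm with a two-finger parallel gripper is mounted at the origin on the work surface. World frame = base frame: x ahead of the robot, y to its left, z up, the work surface at z = 0. Lengths are in m, angles in degrees, forces in N, time in s.
With the tool pointing down it reaches from about 0.25 to 0.725 m from the base axis. Payload 9.7 kg.
Tool frame: the origin (TCP) lies where the fingers leave the gripper's body, on its centre line; the fingertips stand 73 mm ahead of it and the grasp point (between the pads) lies manip.grip_point_offset ahead of it (manip.grip_point_offset is the distance from the TCP to the grasp point, in m); z points along the fingers, x is the direction in which the jaws open and shut, and the axes are right-handed (so a half turn about z gives the same grasp; the last joint's range is limited). The gripper opens to 85 mm and grips with 20 to 120 N. Pads are 22 mm wide; open, the fingers measure 114 mm over their backs; the gripper's body (76 mm by 85 mm) begins 54 mm behind the grasp point. The pads swing forward as they close: fully open they stand 13 mm farther back than shut.
Start: joints at [69.614, 4.979, 10.078, 95.1, 0, 90], TCP at [0.192, 0.516, 0.304] pointing down, gripper open.
Joint ranges: [-179.16, 179.16], [-48.56, 103.87], [-65.8, 70.77], [-126.05, 130.52], [-82.76, 87.17], [-180, 180]. Speed limits (degrees/s): [127.2, 127.2, 147.25, 180, 180, 180].

### API

Orientations are given as [roll, pitch, yaw] about the fixed x, y, z axes, in that order (R = Rz(yaw) Ry(pitch) Rx(roll)).
In Python, from station import manip gives the robot as it stands. The module is installed in compiled form; this text tells all that it offers.
- The arm moves only by the tool send_rows, never from a script. Its argument "moves" is a list of rows, each a list of 7 numbers: the turn, a rotation vector about the tool's x, y, z in rad, then the shift along the tool's x, y, z in cm, then the finger opening in cm, from 0 to 8.54. A call has 1 to 12 rows; each row is the pose to reach, as a shift and turn from the pose commanded when the call began, along the tool's axes at that moment; what a row does not reach only later rows make up. A row lasts 1/8 s, in which the tool goes at most 62.5 mm and 10.7 degrees, less where a joint would pass 70% of its speed; a pose out of reach is approached as far as the arm can. A call with a gripper value outside its range is refused whole. The fingers move at their own pace and stop on an object; "force" is the grip in N (left out, the last holds). Time passes only in rows, so rows that repeat a pose let the fingers close. It gives the time, the measured TCP pose, the force and the opening at its end, in the units of the state.
- manip.get_obs(): the state, without advancing time (a new reading comes with each control period).
- manip.camera(name): name is "side" or "top"; returns the picture (400x640x3 uint8, red, green, blue); there is no depth.
- manip.camera_model(name): a dict with "fx", "fy", "cx", "cy" (pixels), "k1" (the pictures are not rectified: a ray, as slopes to the right and down, at radius r is drawn at 1 + k1 r^2 times it, then the intrinsics apply), "R" (3x3) and "t" (3): a world point X has camera coordinates R X + t. Camera axes: x right, y down, z forward; pixel columns grow to the right and rows downward; lengths in m; the calibration is good to about 2 mm. A picture is of the moment at which its call begins. camera_model takes no time and is no camera call.
- manip.job_done(): hands the job in, once; it reports no verdict.
Trained networks look in the newest picture that a camera, given by its name, has taken for a name from the list of things; names that differ only in an ending like _2 or _b are one class to them, and where a whole thing is asked for, a point or a joint stands for the part that bears it (a point fixed in the world has none). Each returns a list of dicts, best first, with "score" (0 to 1); they miss things now and then, are a little off and sometimes report something else, mostly with a low value. They report only what shows in the picture. A call takes as long as a camera call. They do not tell look-alikes from the thing itself.
- manip.look_for(camera, query): "point" ([column, row] in pixels, amid what is visible of it).
- manip.cut_out(camera, query): "mask" (400x640 bool, what is visible of it) and "point" ([column, row] in pixels, amid what is visible of it).
The state is a dict: "t": time; "q": joint angles; "joint_vel": joint speeds; "joint_torque": joint torques, N m; "ee_pos": TCP position; "eef_rot": TCP orientation; "wrist_force": force on the tool from outside, world axes, zero at the start; "moment": the same for the moment, N m; "grip_width": opening from 0.0 (shut) to 1.0 (fully open).
Only numpy, scipy, OpenCV 4.12 (cv2) and the standard library are available. Lean on these libraries where they do the work, as an engineer would, in place of code of your own. Each camera call takes 0.05 s, during which the arm holds its last target. There are 200 camera calls.

### The job

First turn the bare shaft of the drive unit with the fingers until you feel its flat and the flat faces the red hex key. Then fetch the aluminium collar, slide it over the shaft with its red set-screw on the flat and pointing at the key, and press it fully down against the brass spring washer. Finish while still gripping the collar and holding it down there, so that a colleague can tighten the screw; leave the dish, jar and slide box where they are.

Things in the scene. Friction and masses are not known exactly. Their poses are not given: they have to be found in the camera images.
- drive: Fixed grey motor housing with aluminium top plate, 178 x 110 mm, 50 mm high, on the bench. Origin at bench height straight below the shaft's axis, z up; its x axis points from the shaft to the red hex key. The housing spans x = -67 to +111 mm, y = -55 to +55 mm.
- key_tip (a point): Tip of the red hex key, 70 mm from the shaft's axis along the drive's +x, 66 mm above the bench. The key lies along x in a black guide block (24 mm wide, 77 to 107 mm from the shaft's axis, top 78 mm above the bench). Key and guide are fixed.
- shaft (a joint): Turning angle of the upright shaft, rad: 0 when the flat faces the key (drive's +x), growing counter-clockwise seen from above; starts between 0.6 and 2.0. It turns all round with a light drag of 0.05 N m and stays where it is left.
- shaft_flat (a point): Centre of the shaft's flat, 80 mm above the bench, 5.5 mm from the axis; its x axis points out of the flat, z up. Steel shaft, 20 mm diameter, one blue flat 17 mm wide along all its length (blue bar on that side of the shaft's end). Fingers closed square on the flat read 15.5 mm, elsewhere up to 20 mm; closing on it a little askew turns the shaft square.
- shaft_end (a point): Centre of the shaft's upper end, on the axis, 105 mm above the bench; the last 4 mm taper by 3 mm in radius. 45 mm of shaft stand above the free brass washer.
- washer (a joint): How far the brass spring washer round the foot of the shaft (40 mm outside, 26 mm inside, upper face 60 mm above the bench when free) is pressed down, m: 0 free, 0.006 fully down at its stop. It takes 2.4 N to start and 7.2 N to reach the stop; the spring lifts the collar again if let go.
- collar: Loose aluminium collar flat on the bench at one of four spots beside the drive: 46 mm outside, 24 mm high, 22.5 mm bore, about 85 g. Origin: centre of underside, z up; red set-screw and red line on top at +x. The screw's tip stands into the bore, 7.5 mm from the axis, 4 mm wide, 10 to 14 mm up: it passes the shaft only at the flat (20 degrees). Fully down, its underside is 54 mm above the bench.
- screw (a point): Outer end of the collar's red set-screw: 26.5 mm from the collar's axis along its +x, 12 mm above its underside. The head is 9 mm in diameter and stands 3.5 mm out of the collar.
- petri_dish: Closed clear petri dish, 60 mm across, 15 mm high, to be left alone. Origin at the centre of its underside.
- amber_jar: Small amber jar with blue cap, 44 mm across, 60 mm high, to be left alone. Origin at the centre of its underside.
- slide_box: Green and white slide box, 57 x 41 x 32 mm high, to be left alone. Origin at the centre of its underside.
There are look-alikes about, which are no part of the job. Of the things like the drive, leave any that is orange or purple; of the rest the smaller one is meant.

How it is judged (in metres and radians):
On the way:
1. the bare shaft's flat has been turned to face the key, with the fingers on the shaft and the collar still away from it (angle between the x axis of shaft_flat and the x axis of drive, either way round below 0.25 rad and x of shaft_flat in the frame of drive above 0 m and contact force between the fingers and drive above 1 N and horizontal distance between collar and drive above 0.06 m), for 0.2 s.
At the end, for the whole second after the job is handed in: Gripped (over 3 N), at rest and level (7 degrees), the collar holds the washer at least 4.5 of 6 mm down; flat faces the key within 14 degrees, the screw points at it within 10 mm to either side; dish, jar and box moved under 30 mm (angle between the x axis of shaft_flat and the x axis of drive, either way round below 0.25 rad and x of each of shaft_flat, screw in the frame of drive above 0 m and value of joint washer above 0.0045 m and horizontal distance between collar and shaft_end below 0.004 m and height (world z) of collar below 0.0565 m and angle between collar's own z axis and vertical below 0.12 rad and y of screw in the frame of drive between -0.01 and 0.01 m and contact force between the fingers and collar above 3 N and linear speed of collar below 0.02 m/s and distance of each of petri_dish, amber_jar, slide_box from where it was at the start of the episode below 0.03 m); the arm keeps its last pose, push and grip.
It fails at once if the petri dish is knocked away (30 mm) or over (distance of petri_dish from where it was at the start of the episode above 0.03 m or angle between petri_dish's own z axis and vertical above 0.5 rad).
It fails at once if the amber jar is knocked away (30 mm) or over (distance of amber_jar from where it was at the start of the episode above 0.03 m or angle between amber_jar's own z axis and vertical above 0.5 rad).
It fails at once if the slide box is knocked away (30 mm) or over (distance of slide_box from where it was at the start of the episode above 0.03 m or angle between slide_box's own z axis and vertical above 0.5 rad).
It also fails if it takes over 58 s, if anything falls off the work surface, if the arm or the gripper's body presses on something with over 40 N, if the wrist force passes 120 N, or if a joint passes its speed limit or range.

## Working session

There is one attempt and no reset: what is moved stays moved. The work goes in short steps, Python scripts to look and compute and a tool call to move; the robot and the scene stay as the last step left them, time stands still between calls to the robot, and variables do not carry over. Pictures are saved under pics/ and viewed, about 8 in all and at most 12, crops included, and the job is handed in when it is done.

Besides the shell and the picture viewer there is one more tool, called after ">>>" as a command line: name --pt "numbers of a row" for each row, then --argument value for the rest. send_rows: Moves the arm, as the interface text tells. Its arguments: {"type":"object","properties":{"moves":{"type":"array","items":{"type":"array","items":{"type":"number"}}},"force":{"type":"number"}},"required":["moves"]}

```bash
mkdir -p pics; cat > h.py <<'E'
from station import manip
import numpy as np, cv2
def K(n):
    m=manip.camera_model(n); return m,np.array(m["R"]),np.array(m["t"])
def ray(n,p):
    m,R,t=K(n); d=np.array([(p[0]-m["cx"])/m["fx"],(p[1]-m["cy"])/m["fy"]]); u=d.copy()
    for _ in range(20): u=d/(1+m["k1"]*(u@u))
    return -R.T@t, R.T@np.array([u[0],u[1],1])
def atz(n,p,z):
    o,d=ray(n,p); return o+d*(z-o[2])/d[2]
def proj(n,X):
    m,R,t=K(n); c=R@np.array(X)+t; u=c[:2]/c[2]; u=u*(1+m["k1"]*(u@u))
    return np.array([u[0]*m["fx"]+m["cx"],u[1]*m["fy"]+m["cy"]])
def snap(n,f,box=None,s=1):
    im=manip.camera(n)
    a=im if box is None else im[box[1]:box[3],box[0]:box[2]]
    a=cv2.resize(a,None,fx=s,fy=s,interpolation=cv2.INTER_CUBIC)
    cv2.imwrite("pics/"+f,a[:,:,::-1]); return im
E
python3 - <<'E'
from h import *
np.set_printoptions(precision=4,suppress=True)
o=manip.get_obs(); print(o, manip.grip_point_offset)
zz={'drive':.05,'shaft':.105,'collar':.024,'petri_dish':.015,'amber_jar':.06,'slide_box':.032,'key_tip':.07}
for c in('top','side'):
    snap(c,c+'1.png'); print(c,-K(c)[1].T@K(c)[2],K(c)[0]['fx'])
    for q in zz:
        for r in manip.look_for(c,q): print(c,q,r['score'],r['point'],atz(c,r['point'],zz[q]))
E
```

```text
{'t': 0.0, 'q': array([69.6135,  5.0119, 10.0345, 95.0994,  0.0008, 90.001 ]), 'joint_vel': array([-0.025 , -0.0181,  0.0861, -0.04  , -0.0509, -0.0155]), 'joint_torque': array([  0.0016, -52.0384,  46.481 ,   0.016 ,   0.    ,  -0.    ]), 'ee_pos': array([0.1915, 0.5154, 0.3032]), 'eef_rot': array([-179.9992,    0.0768,   69.6125]), 'wrist_force': array([ 0.3929,  0.6205, -1.6718]), 'moment': array([-0.0214,  0.0341, -0.0422]), 'grip_width': 0.9983967916011532} 0.0539
top [ 0.2877 -0.0028  1.116 ] 406.6462473671822
top drive 0.77 [425.2, 287.2] [ 0.2057 -0.2711  0.05  ]
top drive 0.71 [307.3, 150.1] [0.573  0.0318 0.05  ]
top drive 0.58 [372.5, 92.5] [ 0.7363 -0.15    0.05  ]
top shaft 0.65 [302.9, 153.9] [0.5484 0.0414 0.105 ]
top shaft 0.51 [194.9, 310.5] [0.157  0.3098 0.105 ]
top shaft 0.45 [376.1, 92.7] [ 0.7126 -0.1519  0.105 ]
top collar 0.65 [416.8, 198.4] [ 0.4418 -0.2646  0.024 ]
top collar 0.54 [227.7, 145.6] [0.5964 0.2552 0.024 ]
top petri_dish 0.72 [417.1, 144.2] [ 0.5966 -0.2751  0.015 ]
top amber_jar 0.55 [415.8, 197.9] [ 0.438  -0.2533  0.06  ]
top amber_jar 0.51 [2
[... 579 characters left out ...]
  0.05  ]
side drive 0.29 [360.6, 206.4] [0.555  0.0764 0.05  ]
side shaft 0.67 [233.0, 154.8] [0.1556 0.2944 0.105 ]
side shaft 0.58 [219.9, 295.3] [ 0.1764 -0.271   0.105 ]
side shaft 0.42 [435.9, 256.8] [ 0.7183 -0.1853  0.105 ]
side collar 0.44 [369.7, 176.8] [0.6062 0.2481 0.024 ]
side petri_dish 0.68 [390.7, 312.8] [ 0.5928 -0.2859  0.015 ]
side amber_jar 0.55 [327.9, 306.9] [ 0.4336 -0.2884  0.06  ]
side slide_box 0.63 [322.6, 172.3] [0.4488 0.2731 0.032 ]
side key_tip 0.92 [371.3, 223.9] [ 0.5741 -0.0204  0.07  ]
side key_tip 0.89 [437.9, 269.8] [ 0.7257 -0.2001  0.07  ]
side key_tip 0.81 [241.4, 317.6] [ 0.2261 -0.3132  0.07  ]
side key_tip 0.62 [247.0, 171.0] [0.2006 0.2495 0.07  ]
```

View pics/top1.png

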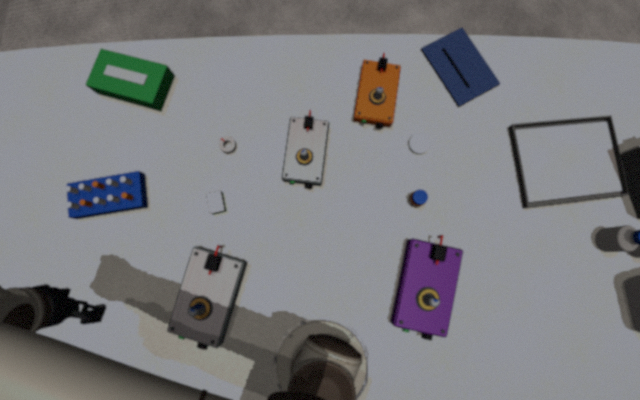

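View pics/side1.png

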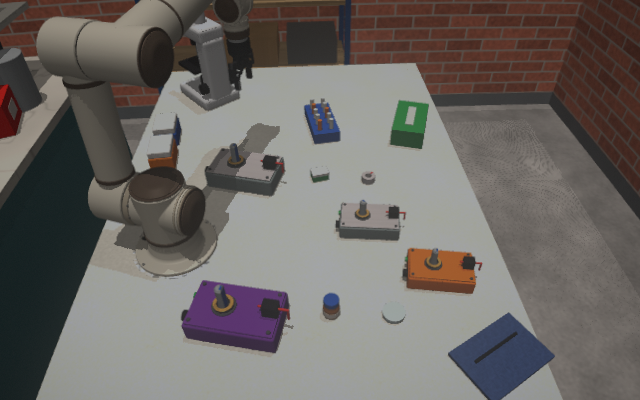

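The top view shows the small grey drive at about (305,150), which is the one meant. Its key points up in the image. The collar is at (228,145) with red to its left, the dish at (417,144), the jar at (419,198) and the box at (215,202). The other drives are orange, purple and a larger grey one.

```bash
python3 - <<'E'
from h import *
a=manip.camera('top'); b=manip.camera('side')
R=lambda im,x0,y0,w,h,s: cv2.resize(im[y0:y0+h,x0:x0+w],(w*s,h*s),interpolation=cv2.INTER_CUBIC)
L=np.zeros((600,790,3),np.uint8)
L[:600,:390]=R(a,275,105,65,100,6)
L[:240,400:640]=R(a,213,130,30,30,8)
L[240:600,400:790]=R(b,330,160,78,72,5)[:, :390]
cv2.imwrite('pics/z1.png',L[:,:,::-1])
np.set_printoptions(precision=4,suppress=True)
for r in manip.cut_out('top','collar')[:3]:
    m=r['mask']; print(r['point'],m.sum(),np.argwhere(m).mean(0)[::-1])
for r in manip.look_for('top','shaft_end')+manip.look_for('top','screw'): print(r)
hsv=cv2.cvtColor(a,cv2.COLOR_RGB2HSV); red=((hsv[...,0]<8)|(hsv[...,0]>172))&(hsv[...,1]>110)&(hsv[...,2]>60)
n,l,s,c=cv2.connectedComponentsWithStats(red.astype('uint8'))
for i in range(1,n):
    if 200<c[i][0]<345: print('red',s[i],c[i])
E
```

```text
[228.7, 142.9] 168 [227.8512 144.9226]
{'point': [196.4, 310.5], 'score': 0.67}
{'point': [303.1, 155.6], 'score': 0.58}
{'point': [429.7, 299.6], 'score': 0.47}
{'point': [378.1, 92.1], 'score': 0.42}
{'point': [226.8, 146.0], 'score': 0.55}
red [306 127   3   3   6] [307.1667 128.1667]
red [214 246   5  10  25] [215.96 251.64]
red [209 270   2   4   6] [209.5 271.5]
```

View pics/z1.png

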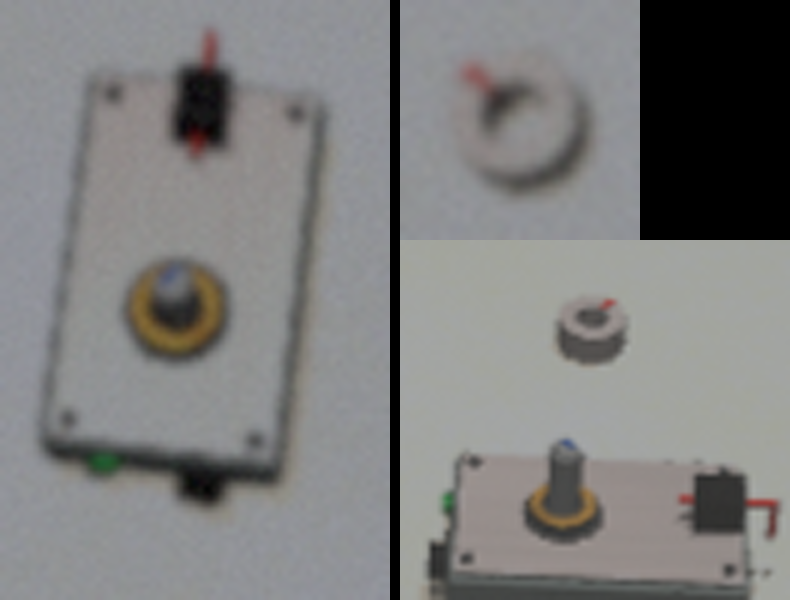

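```bash
cat >> h.py <<'E'
def goto(P,yaw):
    """print shift (cm) and z-turn (rad) to bring grasp point to P with tool down at yaw (deg)"""
    from scipy.spatial.transform import Rotation as Ro
    o=manip.get_obs(); R=Ro.from_euler('xyz',o['eef_rot'],degrees=True)
    Rt=Ro.from_euler('xyz',[180,0,yaw],degrees=True)
    tcp=np.array(P)-Rt.apply([0,0,manip.grip_point_offset])
    print('shift cm',np.round(R.inv().apply(tcp-o['ee_pos'])*100,2),'rotvec',np.round((R.inv()*Rt).as_rotvec(),3))
E
python3 - <<'E'
from h import *
np.set_printoptions(precision=4,suppress=True)
T=lambda u,v,z: atz('top',[275+u/6-.4,105+v/6-.4],z)
w=T(177,308,.06); s=T(174,274,.105); k=T(197,155,.066); g=T(201,107,.078)
c=[T(112,93,.05),T(297,113,.05),T(68,418,.05),T(255,440,.05)]
print('washer',w,'shaft end',s,'key',k,'dist',np.linalg.norm((k-w)[:2])); print('guide',g)
d=(c[0]+c[1]-c[2]-c[3])/2; print('axis deg plate',np.degrees(np.arctan2(d[1],d[0])),'centre',np.mean(c,0))
for a in(k,g): print(np.degrees(np.arctan2(*(a-w)[1::-1])))
S=lambda u,v,z: atz('side',[330+(u-400)/5-.4,160+(v-240)/5-.4],z)
print('side shaft end',S(566,450,.105),'washer',S(563,507,.06),'key',S(683,499,.066),'collar',S(592,317,.024))
b0,b1=T(160,287,.105),T(183,265,.105); e=b1-b0; print('flat normal deg',np.degrees(np.arctan2(e[1],e[0]))+90)
C=lambda u,v,z: atz('top',[213+u/8-.4,130+v/8-.4],z)
cc=C(118,115,.024); sc=C(73,72,.018); print('collar',cc,'screw',sc,np.linalg.norm((sc-cc)[:2]),np.degrees(np.arctan2(*(sc-cc)[1::-1])))
goto([w[0],w[1],.16],60)
E
```

```text
washer [0.5544 0.0401 0.06  ] shaft end [0.558  0.0395 0.105 ] key [0.6232 0.0307 0.066 ] dist 0.06946977234573017
guide [0.6416 0.0284 0.078 ]
axis deg plate -7.538165924133949 centre [0.5774 0.0377 0.05  ]
-7.825812877791104
-7.662557461118869
side shaft end [0.5548 0.0375 0.105 ] washer [0.5549 0.0367 0.06  ] key [0.6256 0.0325 0.066 ] collar [0.6016 0.2581 0.024 ]
flat normal deg 44.10800959682331
collar [0.6011 0.2564 0.024 ] screw [0.6188 0.2744 0.018 ] 0.02525837281261199 45.41626204008004
shift cm [-31.92  50.57   9.  ] rotvec [0.    0.    0.168]
```

>>> send_rows --pt "0 0 0.447 -31.9 50.6 4 5" --pt "0 0 0.447 -31.9 50.6 4 5" --pt "0 0 0.447 -31.9 50.6 4 5" --pt "0 0 0.447 -31.9 50.6 4 5" --pt "0 0 0.447 -31.9 50.6 4 5" --pt "0 0 0.447 -31.9 50.6 4 5" --pt "0 0 0.447 -31.9 50.6 4 5" --pt "0 0 0.447 -31.9 50.6 4 5" --pt "0 0 0.447 -31.9 50.6 4 5" --pt "0 0 0.447 -31.9 50.6 4 5" --pt "0 0 0.447 -31.9 50.6 9 5" --pt "0 0 0.447 -31.9 50.6 9 5" --force 20

```text
t: 2.55
ee_pos: [0.5532, 0.0397, 0.2103]
eef_rot: [-179.7, 0.3, 44.0]
wrist_force: [-1.2, 0.3, -0.3]
grip_width: 0.587
```

```bash
python3 - <<'E'
from h import *
goto([.5555,.039,.09],44)
E
```

```text
shift cm [0.15 0.24 6.64] rotvec [-0.004  0.005 -0.001]
```

>>> send_rows --pt "0 0 0 0.15 0.24 3 5" --pt "0 0 0 0.15 0.24 6.6 5" --pt "0 0 0 0.15 0.24 6.6 5" --pt "0 0 0 0.15 0.24 6.6 0.5" --pt "0 0 0 0.15 0.24 6.6 0.5" --pt "0 0 0 0.15 0.24 6.6 0.5" --pt "0 0 0 0.15 0.24 6.6 0.5" --pt "0 0 0 0.15 0.24 6.6 0.5" --pt "0 0 0 0.15 0.24 6.6 0.5" --pt "0 0 0 0.15 0.24 6.6 0.5" --pt "0 0 0 0.15 0.24 6.6 0.5" --pt "0 0 0 0.15 0.24 6.6 0.5" --force 25

```text
t: 4.05
ee_pos: [0.5562, 0.0378, 0.1507]
eef_rot: [179.9, 0.2, 43.9]
wrist_force: [-14.8, -12.8, 15.7]
grip_width: 0.173
```

```bash
python3 - <<'E'
from h import *
o=manip.get_obs(); print(o['grip_width']*85.4, o['wrist_force'],o['moment'],o['ee_pos'])
E
```

```text
14.735027814638514 [-14.81077451 -12.76168069  15.70994943] [-2.53373719  3.16405797  0.01334984] [0.55622914 0.03775237 0.15073857]
```

>>> send_rows --pt "0 0 0 -0.1 0 -0.3 0.5" --pt "0 0 0 -0.22 0 -0.5 0.5" --pt "0 0 0 -0.22 0 -0.5 0.5" --pt "0 0 0 -0.22 0 -0.5 0.5" --force 25

```text
t: 4.55
ee_pos: [0.5559, 0.0374, 0.1511]
eef_rot: [-180.0, 0.2, 44.0]
wrist_force: [6.5, -3.1, -25.0]
grip_width: 0.173
```

```bash
python3 - <<'E'
from h import *
o=manip.get_obs(); print(o['grip_width']*85.4, o['wrist_force'],o['moment'],o['ee_pos'],o['q'])
snap('side','s2.png',(310,100,440,230),5)
E
```

```text
14.772548286184847 [  6.46616296  -3.06083618 -24.98794734] [-0.85289036 -1.47463929 -0.05277034] [0.55587891 0.03742358 0.15112472] [ 3.88752301  5.8188279  -5.90960008 78.39375556 -0.09442036 49.92084783]
```

View pics/s2.png

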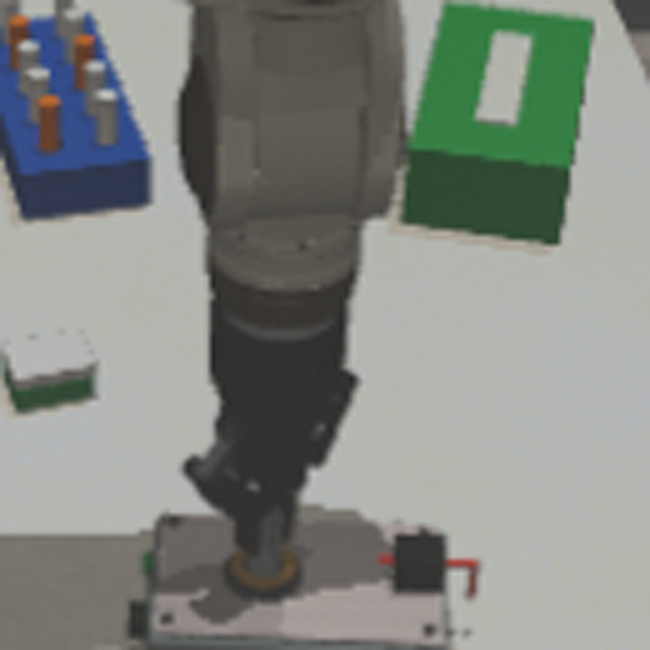

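>>> send_rows --pt "0 0 0 0 0 0.28 0.5" --pt "0 0 0.18 0.0 -0.04 0.28 0.5" --pt "0 0 0.36 0.01 -0.08 0.28 0.5" --pt "0 0 0.54 0.03 -0.11 0.28 0.5" --pt "0 0 0.72 0.05 -0.14 0.28 0.5" --pt "0 0 0.9 0.08 -0.17 0.28 0.5" --pt "0 0 0.9 0.08 -0.17 0.28 0.5" --pt "0 0 0.9 0.08 -0.17 0.28 0.5" --pt "0 0 0.9 0.08 -0.17 0.28 0.5" --force 25

```text
t: 5.72
ee_pos: [0.5537, 0.0387, 0.1509]
eef_rot: [179.8, 0.2, -7.6]
wrist_force: [-10.4, -8.1, 0.9]
grip_width: 0.177
```

```bash
python3 - <<'E'
from h import *
o=manip.get_obs(); print(o['grip_width']*85.4, o['wrist_force'],o['moment'],o['ee_pos'],o['eef_rot'],o['q'])
E
```

```text
15.109887405019752 [-10.39471801  -8.10523402   0.88143296] [-1.8007637   2.23714341 -0.02590837] [0.55373954 0.0386732  0.15087503] [ 1.79818457e+02  1.69291461e-01 -7.61954145e+00] [  4.04998089   5.61402182  -6.15900107  78.42948945  -0.14354908
 101.66950782]
```

>>> send_rows --pt "0 0 0 -0.1 0 0 5" --pt "0 0 0 -0.1 0 0 5" --pt "0 0 0 -0.1 0 0 5" --pt "0 0 0 -0.1 0 0 5" --pt "0 0 0 -0.1 0 0 5" --pt "0 0 0 0 0 -5 5" --pt "0 0 0 0 0 -10 5" --pt "0 0 0 0 0 -11 6"

```text
t: 6.72
ee_pos: [0.5562, 0.0399, 0.2638]
eef_rot: [-179.9, -0.3, -7.6]
wrist_force: [0.3, -0.6, -0.1]
grip_width: 0.703
```

```bash
python3 - <<'E'
from h import *
o=manip.get_obs(); print(o['wrist_force'],o['moment'],o['ee_pos'])
goto([.601,.257,.10],135)
E
```

```text
[ 0.30312151 -0.57240825 -0.13463433] [ 0.01217568 -0.01748121  0.00056453] [0.55621007 0.03991042 0.26383898]
shift cm [  1.53 -22.1   11.03] rotvec [ 0.006 -0.004 -2.488]
```

>>> send_rows --pt "0 0 -0.18 0.4 -5.5 1 7" --pt "0 0 -0.36 0.8 -11 2 7" --pt "0 0 -0.54 1.1 -16 4 7" --pt "0 0 -0.72 1.53 -22.1 7 7" --pt "0 0 -0.9 1.53 -22.1 8 7" --pt "0 0 -1.08 1.53 -22.1 8 7" --pt "0 0 -1.26 1.53 -22.1 8 7" --pt "0 0 -1.44 1.53 -22.1 8 7" --pt "0 0 -1.62 1.53 -22.1 8 7" --pt "0 0 -1.8 1.53 -22.1 8 7" --pt "0 0 -1.98 1.53 -22.1 8 7" --pt "0 0 -2.16 1.53 -22.1 8 7"

```text
t: 8.22
ee_pos: [0.5993, 0.2568, 0.1789]
eef_rot: [-179.9, -0.0, 116.5]
wrist_force: [-0.8, -0.2, -0.3]
grip_width: 0.819
```

```bash
python3 - <<'E'
from h import *
o=manip.get_obs(); print(o['ee_pos'],o['eef_rot'],o['q'])
goto([.601,.257,.025],135)
a=manip.camera('top'); b=manip.camera('side')
R=lambda im,x0,y0,w,h,s: cv2.resize(im[y0:y0+h,x0:x0+w],(w*s,h*s),interpolation=cv2.INTER_CUBIC)
L=np.zeros((560,800,3),np.uint8)
L[:280,:400]=R(a,275,110,50,35,8); 
L[280:,:400]=R(a,275,135,50,35,8)
L[:,400:]=R(b,345,140,50,70,8)
cv2.imwrite('pics/z3.png',L[:,:,::-1])
E
```

```text
[0.59932352 0.25682319 0.17890163] [-1.79917354e+02 -5.48269038e-03  1.16537634e+02] [ 2.31959738e+01  1.84566203e+01  1.19534843e+01  8.35796891e+01
  6.55934415e-04 -3.34166504e+00]
shift cm [-0.06  0.17 10.  ] rotvec [-0.001 -0.    -0.322]
```

View pics/z3.png

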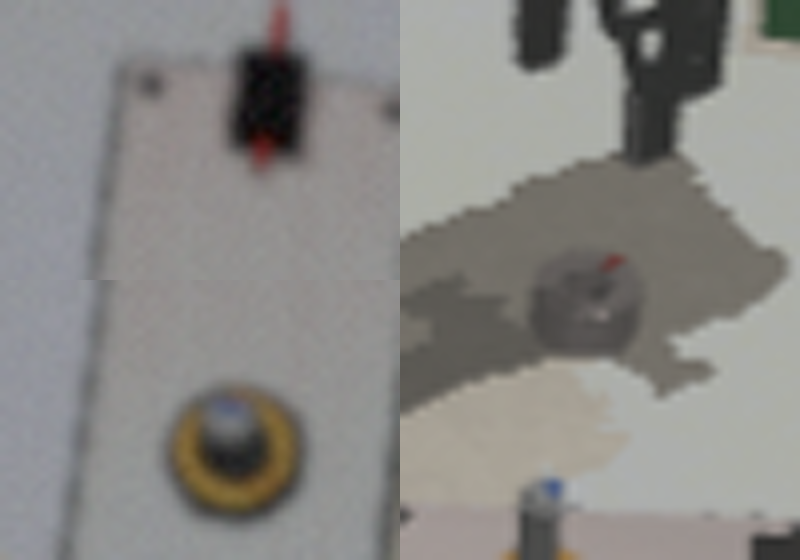

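>>> send_rows --pt "0 0 -0.17 -0.06 0.17 2 7" --pt "0 0 -0.32 -0.06 0.17 5 7" --pt "0 0 -0.32 -0.06 0.17 9 7" --pt "0 0 -0.32 -0.06 0.17 10.2 7" --pt "0 0 -0.32 -0.06 0.17 10.2 7" --pt "0 0 -0.32 -0.06 0.17 10.2 4.2" --pt "0 0 -0.32 -0.06 0.17 10.2 4.2" --pt "0 0 -0.32 -0.06 0.17 10.2 4.2" --pt "0 0 -0.32 -0.06 0.17 10.2 4.2" --pt "0 0 -0.32 -0.06 0.17 10.2 4.2" --pt "0 0 -0.32 -0.06 0.17 10.2 4.2" --force 40

```text
t: 9.7
ee_pos: [0.6022, 0.2575, 0.0804]
eef_rot: [179.8, 0.1, 134.5]
wrist_force: [-2.6, -0.7, 6.6]
grip_width: 0.524
```

```bash
python3 - <<'E'
from h import *
o=manip.get_obs(); print(o['grip_width']*85.4,o['wrist_force'],o['ee_pos'],o['eef_rot'])
goto([.5559,.0384,.150],82.4)
E
```

```text
44.77490180522121 [-2.62898878 -0.74460948  6.64811764] [0.60220114 0.25745116 0.08042413] [1.79827372e+02 6.79424233e-02 1.34502689e+02]
shift cm [-12.39 -18.62 -12.39] rotvec [ 0.003 -0.     0.909]
```

>>> send_rows --pt "0 0 0 0 0 -4 4.2" --pt "0 0 0 0 0 -9 4.2" --pt "0 0 0.1 -1 -1.5 -12.4 4.2" --pt "0 0 0.27 -3 -5 -12.4 4.2" --pt "0 0 0.44 -6 -9 -12.4 4.2" --pt "0 0 0.6 -9 -13 -12.4 4.2" --pt "0 0 0.77 -11 -16.5 -12.4 4.2" --pt "0 0 0.909 -12.4 -18.6 -12.4 4.2" --pt "0 0 0.909 -12.4 -18.6 -12.4 4.2" --pt "0 0 0.909 -12.4 -18.6 -12.4 4.2" --pt "0 0 0.909 -12.4 -18.6 -12.4 4.2" --force 40

```text
t: 11.08
ee_pos: [0.556, 0.0391, 0.2022]
eef_rot: [180.0, -0.0, 82.6]
wrist_force: [0.1, 0.1, -0.8]
grip_width: 0.523
```

```bash
python3 - <<'E'
from h import *
o=manip.get_obs(); print(o['grip_width']*85.4,o['wrist_force'],o['ee_pos'],o['eef_rot'])
goto([.5559,.0384,.150],82.4)
a=manip.camera('top'); b=manip.camera('side')
R=lambda im,x0,y0,w,h,s: cv2.resize(im[y0:y0+h,x0:x0+w],(w*s,h*s),interpolation=cv2.INTER_CUBIC)
L=np.zeros((560,800,3),np.uint8)
L[:480,:400]=R(a,280,110,50,60,8)
L[:,400:]=R(b,340,160,50,70,8)
cv2.imwrite('pics/z4.png',L[:,:,::-1])
E
```

```text
44.63595311263316 [ 0.06994749  0.06153466 -0.84387818] [0.55596102 0.03914095 0.20219485] [ 1.79987418e+02 -9.47414187e-03  8.25794556e+01]
shift cm [-0.07  0.   -0.17] rotvec [ 0.    -0.     0.003]
```

View pics/z4.png

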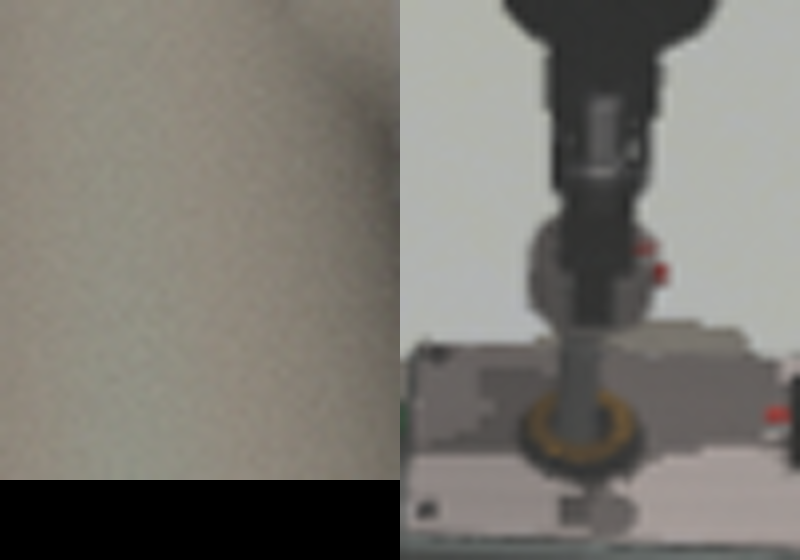

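The side view shows the collar in the fingers above the shaft, with the red screw pointing right to the key. Next I compare the collar and shaft axes in x.

```bash
python3 - <<'E'
from h import *
def aty(p,y):
    o,d=ray('side',p); return o+d*(y-o[1])/d[1]
P=lambda u,v: [340+(u-400)/8-.4,160+v/8-.4]
print('collar L/R/mid',[aty(P(u,275),.0385).round(4) for u in(528,655,591)])
print('shaft',[aty(P(579,v),.0385).round(4) for v in(345,390)])
# screw lateral: visible z,x,y consistency
for ang in(-30,-20,-7.6,5,15):
    a=np.radians(ang); X=[.556+.0265*np.cos(a),.0385+.0265*np.sin(a),.1218+.012]; p=proj('side',X); print(ang,(p+.4-[340,160])*8+[400,0])
print(proj('side',[.556,.0385,.1338]))
E
```

```text
collar L/R/mid [array([0.5329, 0.0385, 0.1348]), array([0.5787, 0.0385, 0.1321]), array([0.5556, 0.0385, 0.1335])]
shaft [array([0.5527, 0.0385, 0.0998]), array([0.5537, 0.0385, 0.0773])]
-30 [660.78297035 295.9199353 ]
-20 [664.69235395 287.8941498 ]
-7.6 [666.44545129 277.4502876 ]
5 [664.67760076 266.75672519]
15 [660.80129678 258.54989046]
[363.62940834 193.8821559 ]
```

>>> send_rows --pt "0 0 0 -0.06 -0.11 0.5 4.2" --pt "0 0 0 -0.06 -0.11 1.2 4.2" --pt "0 0 0 -0.06 -0.11 1.7 4.2" --pt "0 0 0 -0.06 -0.11 2.1 4.2" --pt "0 0 0 -0.06 -0.11 2.1 4.2" --force 40

```text
t: 11.8
ee_pos: [0.5547, 0.0383, 0.1808]
eef_rot: [180.0, -0.1, 82.5]
wrist_force: [1.6, 4.8, -3.0]
grip_width: 0.523
```

```bash
python3 - <<'E'
from h import *
o=manip.get_obs(); print(o['wrist_force'],o['moment'],o['ee_pos'],o['eef_rot'])
E
```

```text
[ 1.6064208   4.84539335 -3.04014093] [ 1.08428559 -0.50092869  0.00127823] [0.55471101 0.03834654 0.18076532] [ 1.79997385e+02 -8.07289562e-02  8.24692650e+01]
```

>>> send_rows --pt "0 0 0 0.06 0.02 0.3 4.2" --pt "0 0 0 0.06 0.02 0.6 4.2" --pt "0 0 0 0.06 0.02 0.9 4.2" --pt "0 0 0 0.06 0.02 1.2 4.2" --pt "0 0 0 0.06 0.02 1.2 4.2" --force 40

```text
t: 12.42
ee_pos: [0.5551, 0.0388, 0.169]
eef_rot: [180.0, -0.1, 82.5]
wrist_force: [1.5, 5.7, -0.5]
grip_width: 0.523
```

```bash
python3 - <<'E'
from h import *
o=manip.get_obs(); print(o['wrist_force'],o['moment'],o['ee_pos'],o['eef_rot'])
E
```

```text
[ 1.51924974  5.65451838 -0.46493178] [ 1.24532677 -0.43448042  0.02189791] [0.55506966 0.03878477 0.16904201] [ 1.79971071e+02 -5.83015849e-02  8.24685037e+01]
```

>>> send_rows --pt "0 0 0 0.05 0.02 0.4 4.2" --pt "0 0 0 0.05 0.02 0.8 4.2" --pt "0 0 0 0.05 0.02 1.2 4.2" --pt "0 0 0 0.05 0.02 1.6 4.2" --pt "0 0 0 0.05 0.02 2.0 4.2" --pt "0 0 0 0.05 0.02 2.4 4.2" --pt "0 0 0 0.05 0.02 2.4 4.2" --force 40

```text
t: 13.3
ee_pos: [0.5551, 0.0389, 0.1445]
eef_rot: [-180.0, -0.0, 82.5]
wrist_force: [3.0, 5.1, -1.2]
grip_width: 0.525
```

```bash
python3 - <<'E'
from h import *
o=manip.get_obs(); print(o['wrist_force'],o['moment'],o['ee_pos'],o['eef_rot'])
E
```

```text
[ 3.04457291  5.11448361 -1.16959525] [ 1.03098898 -0.59502941 -0.02614109] [0.55511772 0.03892656 0.14448699] [-1.79986130e+02 -7.34307163e-03  8.24508448e+01]
```

>>> send_rows --pt "0 0 0 0.04 0.02 0.4 4.2" --pt "0 0 0 0.04 0.02 0.7 4.2" --pt "0 0 0 0.04 0.02 0.9 4.2" --pt "0 0 0 0.04 0.02 1.05 4.2" --pt "0 0 0 0.04 0.02 1.15 4.2" --pt "0 0 0 0.04 0.02 1.15 4.2" --force 60

```text
t: 14.05
ee_pos: [0.5553, 0.0391, 0.1345]
eef_rot: [180.0, 0.0, 82.4]
wrist_force: [-3.3, 2.1, 10.5]
grip_width: 0.516
```

```bash
python3 - <<'E'
from h import *
o=manip.get_obs(); print(o['wrist_force'],o['moment'],o['ee_pos'],o['eef_rot'])
E
```

```text
[-3.26232993  2.07204229 10.5368337 ] [ 0.46028482  0.65139003 -0.00729171] [0.55527872 0.0390686  0.13450757] [1.79963651e+02 1.07476492e-02 8.24384592e+01]
```

>>> send_rows --pt "0 0 0 0 0 0.1 4.2" --pt "0 0 0 0 0 0.1 4.2" --pt "0 0 0 0 0 0.1 4.2" --pt "0 0 0 0 0 0.1 4.2" --force 60

```text
t: 14.55
ee_pos: [0.5553, 0.0391, 0.1344]
eef_rot: [179.9, 0.0, 82.4]
wrist_force: [-5.7, 2.3, 16.2]
grip_width: 0.513
```

```bash
python3 - <<'E'
from h import *
o=manip.get_obs(); print(o['wrist_force'],o['moment'],o['ee_pos'],o['eef_rot'])
def aty(p,y):
    oo,d=ray('side',p); return oo+d*(y-oo[1])/d[1]
snap('side','s5.png',(320,150,420,250),6)
for z in(.054,.0565,.06,.078): print(z,(proj('side',[.5555,.039-.023,z])+.4-[320,150])*6)
for a in(-20,-7.6,5): a=np.radians(a); print((proj('side',[.5555+.0265*np.cos(a),.039+.0265*np.sin(a),.066])+.4-[320,150])*6)
E
```

```text
[-5.70972144  2.25605707 16.23595041] [ 0.44381757  1.2262845  -0.00923341] [0.5552827  0.03906871 0.13436066] [1.79929913e+02 3.89884275e-03 8.24396979e+01]
0.054 [261.12895168 418.29373969]
0.0565 [261.35758    414.64735513]
0.06 [261.67853919 409.52686087]
0.078 [263.3455539  382.90299712]
[309.2878023  378.66697723]
[310.59026927 370.78623216]
[309.34269908 362.71549922]
```

View pics/s5.png

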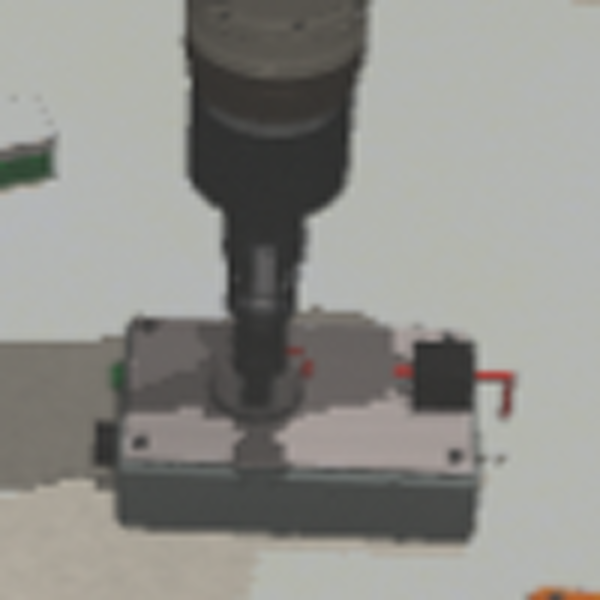

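The collar sits at the stop: its lower edge is at row 418, as predicted for z = 54 mm. The screw at (307,369) is within about 2 px of where it should be when pointing at the key.

```bash
python3 -c "
from h import *
print(manip.job_done()); print(manip.get_obs()['wrist_force'])"
```

```text
the job is handed in; nothing more can be done
None
the job is handed in; nothing more can be done
```

I turned the bare shaft's flat to face the key, slid the collar on with its screw pointing at the key, and pressed it down. I handed the job in at about 14.6 s, still gripping the collar and pushing down. No verdict is reported, so these are my own checks.

- **Flat:** the fingers read about 15 mm on the flat, close to the 15.5 mm given. After about 52° of turning, the tool yaw was -7.6°, matching the drive's axis. The next picture showed the blue bar on the key side.
- **Collar height:** worked out from the tool height, the underside is about 54 mm above the bench. The last millimetre of commanded travel only raised the upward force from 10.5 to 16 N, so the washer should be at its stop (7.2 N needed). In the side picture the lower edge is where 54 mm should be.
- **Screw direction:** in the side picture the screw is within about 5° of the key direction.
- **Level and grip:** the tool is within 0.1° of vertical, and the grip is set to 60 N.
- **Dish, jar and box:** the arm never went near them, but I did not measure their positions again at the end.

Estimates of the shaft's axis from the cameras and from gripping it differed by about 2 mm. I settled this by feel from the side forces on the way down, and about 6 N of side force remained at the end.

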